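# Bleed a scrapped air receiver before dismantling

## Task

Make the scrapped air tank safe to take apart: turn the small knurled lock nut on its bleed valve anticlockwise (seen from above) by at least three quarters of a turn, then press the freed valve tip straight down, gently and without touching the nut, and hold it down for about two seconds to let the air out. Then let the tip spring back up and leave the valve with the nut loose; leave the other things on the bench where they are.

Things in the scene. Friction and masses are not known exactly. Their poses are not given: they have to be found in the camera images.
- boss (a point): Centre of the flat top of the valve boss, 26 mm across, 110 mm above the bench, on a grey air tank (280 mm long, 90 mm across) lying in a steel stand bolted to the bench. z is up; x runs along the tank to its nearer end. The bleed valve rises plumb on this z axis. The other boss, 100 mm off at -x, carries only a steel plug, 22 mm across, 9 mm high.
- nut_mark (a point): Point on the valve axis 39 mm above the boss: nominal middle of the tight lock nut (knurled brass, 16 mm across, 10 mm high). Fixed to the tank, does not follow the nut. The valve is screwed in to an unmeasured depth, so nut and tip really lie up to 5 mm higher or lower (both alike). Below the nut: brass stem 10 mm across, with a 15 mm collar nominally 27 to 32 mm below this point.
- tip_mark (a point): Point on the valve axis 56 mm above the boss: nominal top of the valve tip when up, the 8 mm wide flat head of a steel pin (5.6 mm) that runs through the nut. Fixed to the tank, does not follow the tip; the real top is up to 5 mm higher or lower, find it by feel or sight. The tip ends 12 mm above a tight nut, less as the nut rises.
- nut (a joint): Turn of the lock nut on the pin in rad: 0 is tight, grows anticlockwise from above, starts at 0 to 0.4, stops at 6.6. Takes about 0.05 N m to turn. The steep thread lifts the nut 1 mm per rad; it is captive and stays where it is left. If kept from rising while turned, it pushes the pin down instead.
- pin (a joint): How far the valve tip is pressed down, in m: 0 is up (closed), stop at 0.004. A spring holds it up: it begins to move at 2.5 N, takes 5.3 N at 2.5 mm, where the valve is well open, and 6.9 N at the stop. It goes down only as far as the nut has been lifted: with a tight nut it is locked. More than 16 N on the tip breaks it.
- driver: Loose screwdriver, 170 mm, lying beside the tank: leave alone.
- adapter: Loose black power adapter, 95 x 45 x 30 mm, lying on the other side of the tank: leave alone.
- bin: Blue plastic parts bin, 200 x 130 x 75 mm, to the robot's left: leave alone.
- boards: Loose green circuit board with parts on it, 120 x 80 x 16 mm, to the robot's right: leave alone.

How it is judged:
By the outcome, as a careful person would: the job done as asked, in the order asked, and still so for the second after the job is handed in, with the robot touching nothing.
It also fails if it takes over 72 s, if anything falls off the work surface, if the arm or the gripper's body presses on something with over 40 N, if the wrist force passes 120 N, or if a joint passes its speed limit or range.

## Robot

A 6-joint arm with a two-finger parallel gripper is mounted at the origin on the work surface. World frame = base frame: x ahead of the robot, y to its left, z up, the work surface at z = 0. Lengths are in m, angles in rad, forces in N, time in s.
With the tool pointing down it reaches from about 0.4 to 0.825 m from the base axis. Payload 7 kg.
Tool frame: the origin (TCP) lies at the very end of the fingers, on their centre line; the grasp point (between the pads) lies behind it (manip.grasp_offset is the z of the grasp point in the tool frame, in m); z points along the fingers, y is the direction in which the jaws open and shut (so a half turn about z gives the same grasp; the last joint's range is limited). The gripper opens to 85 mm and grips with 20 to 120 N. Pads are 22 mm wide; open, the fingers measure 114 mm over their backs; the gripper's body (76 mm by 85 mm) begins 54 mm behind the grasp point. The pads swing forward as they close: fully open they stand 13 mm farther back than shut.
Start: joints at [-0.973, 0.359, 0.012, 0, -1.224, -0.288], TCP at [0.206, -0.643, 0.231] pointing down, gripper open.
Joint ranges: [-3.07, 3.07], [-1.43, 2.12], [-1.02, 1.25], [-3.03, 1.67], [-3.05, -0], [-3.03, 3.03]. Speed limits (rad/s): [2.39, 2.39, 3.01, 3.14, 3.14, 3.14].

## Interface

Orientations are given as a rotation vector (axis times angle).
In Python, from rig import manip gives the robot as it stands.
- The arm moves only by the shell command python3 -m pendant 'ROWS' [OPENING]. ROWS is JSON, a list of rows, each an object with "xyz": the shift along the tool's x, y, z in mm, a list of three; "yaw": the turn about the tool's z in rad. A call has 1 to 20 rows; each row shifts and turns the commanded pose from where the row before left it, along the tool's axes as they then stand; what a row does not reach is not made up. A row lasts 1/8 s, in which the tool goes at most 62.5 mm and 10.7 degrees, less where a joint would pass 70% of its speed; a pose out of reach is approached as far as the arm can. A call with a gripper value outside its range is refused whole. OPENING is the finger opening in mm, from 0 to 85.4, set as the call begins (- or left out, the last holds). The fingers move at their own pace and stop on an object; the grip force is fixed at half the most. Time passes only in rows, so rows that do not move let the fingers close. It gives the time, the measured TCP pose, the force and the opening at its end, in the units of the state.
- manip.sense(): the state, without advancing time (a new reading comes with each control period).
- manip.capture(name): name is "side" or "top"; returns a dict with "image" (420x560x3 uint8, red, green, blue), "fovy" (degrees; the focal length in pixels is half the picture's height over the tangent of half this angle, whatever the lens; pixels are square), "cx", "cy" (the principal point, pixels), "extrinsics" (4x4, takes a point from camera to world coordinates). Camera axes: x right, y down, z forward; pixel columns grow to the right and rows downward; lengths in m; the calibration is good to about 2 mm. A picture is of the moment at which its call begins. There is no depth.
- manip.hand_in(): hands the job in, once; it reports no verdict.
The state is a dict: "clock": time; "joints": joint angles; "dq": joint speeds; "effort": joint torques, N m; "tcp_pos": TCP position; "orientation": TCP orientation; "wrist_force": force on the tool from outside, world axes, zero at the start; "moment": the same for the moment, N m; "width": opening from 0.0 (shut) to 1.0 (fully open).
Only numpy, scipy, OpenCV 4.12 (cv2) and the standard library are available. Lean on these libraries where they do the work, as an engineer would, in place of code of your own. Each camera call takes 0.05 s, during which the arm holds its last target. There are 200 camera calls.

## Working session

There is one attempt and no reset: what is moved stays moved. The work goes in short steps, Python scripts to look and compute and a shell command to move; the robot and the scene stay as the last step left them, time stands still between calls to the robot, and variables do not carry over. Pictures are saved under pics/ and viewed, about 8 in all and at most 12, crops included, and the job is handed in when it is done.

```bash
mkdir -p pics; ls; cat > h.py <<'E'
import numpy as np, cv2
from rig import manip
def cap(n,f,crop=None,s=1):
    c=manip.capture(n); im=c["image"][:,:,::-1]
    np.savez('pics/'+f+'.npz',E=c["extrinsics"],f=210/np.tan(np.radians(c["fovy"])/2),cx=c["cx"],cy=c["cy"])
    if crop: x0,y0,x1,y1=crop; im=im[y0:y1,x0:x1]
    if s!=1: im=cv2.resize(im,None,fx=s,fy=s,interpolation=cv2.INTER_CUBIC)
    cv2.imwrite('pics/'+f+'.png',im)
def ray(f,u,v):
    d=np.load('pics/'+f+'.npz'); E=d['E']
    r=E[:3,:3]@np.array([(u-d['cx'])/d['f'],(v-d['cy'])/d['f'],1]); return E[:3,3],r/np.linalg.norm(r)
def proj(f,p):
    d=np.load('pics/'+f+'.npz'); E=d['E']; q=E[:3,:3].T@(np.asarray(p)-E[:3,3]); return d['f']*q[0]/q[2]+d['cx'],d['f']*q[1]/q[2]+d['cy']
def tri(rs):
    A=sum(np.eye(3)-np.outer(d,d) for o,d in rs); b=sum((np.eye(3)-np.outer(d,d))@o for o,d in rs); return np.linalg.solve(A,b)
def atz(f,u,v,z):
    o,d=ray(f,u,v); return o+d*(z-o[2])/d[2]
E
python3 - <<'E'
from h import *
np.set_printoptions(precision=4,suppress=True)
cap('side','s0');cap('top','t0')
a=cv2.imread('pics/s0.png');b=cv2.imread('pics/t0.png')
for f in('s0','t0'):
    d=np.load(f'pics/{f}.npz');print(f,d['E'],d['f'],d['cx'],d['cy'])
print(manip.sense(),manip.grasp_offset)
E
```

```text
pics
s0 [[-0.8023 -0.3273  0.4991 -0.0795]
 [-0.5966  0.4153 -0.6867  0.8784]
 [ 0.0175 -0.8488 -0.5284  0.8063]
 [ 0.      0.      0.      1.    ]] 437.03484992496146 277.0661090280001 207.13649034502004
t0 [[-0.0062 -0.991   0.1337  0.387 ]
 [-0.9999  0.0049 -0.0102  0.0053]
 [ 0.0094 -0.1338 -0.991   1.4833]
 [ 0.      0.      0.      1.    ]] 483.248156282137 287.3063256768993 205.96784300551164
{'clock': 0.1, 'joints': array([-0.9729,  0.3593,  0.0111, -0.0003, -1.2241, -0.2881]), 'dq': array([-0.001 , -0.0007,  0.0022,  0.0018,  0.001 ,  0.0015]), 'effort': array([ -0.0032, -58.4764,  29.4108,   6.9545,  -0.0031,  -0.    ]), 'tcp_pos': array([ 0.2056, -0.6425,  0.2304]), 'orientation': array([ 0.4845, -3.1036, -0.0023]), 'wrist_force': array([ 0.5468,  0.2268, -0.0871]), 'moment': array([ 0.0375, -0.0063,  0.0408]), 'width': 0.9985734477303972} -0.0187
```

View pics/s0.png

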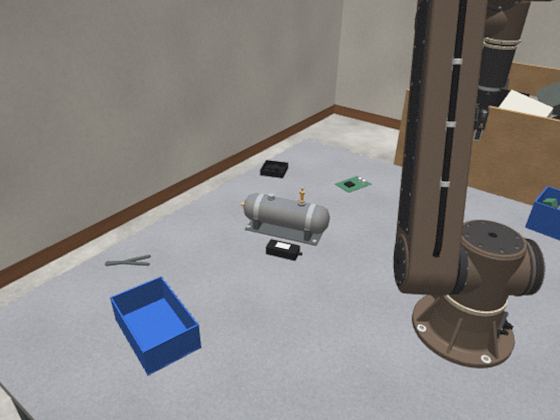

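View pics/t0.png

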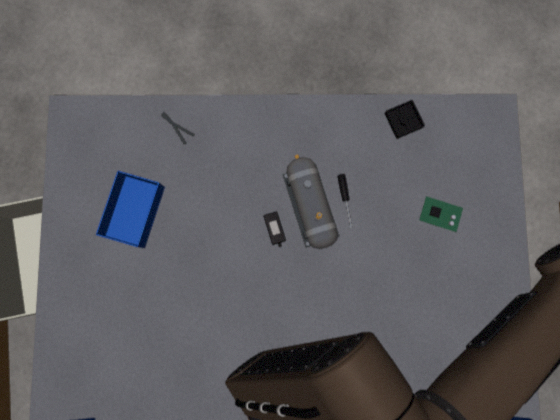

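Side view: valve at about (302,196), plug at (270,196). Top view: valve at about (319,215), plug at (307,183). I'll zoom both in one picture.

```bash
python3 - <<'E'
from h import *
np.set_printoptions(precision=4,suppress=True)
a=cv2.imread('pics/s0.png')[175:225,255:325];b=cv2.imread('pics/t0.png')[170:240,280:350]
a=cv2.resize(a,None,fx=8,fy=8,interpolation=cv2.INTER_CUBIC);b=cv2.resize(b,None,fx=5.7143,fy=5.7143,interpolation=cv2.INTER_CUBIC)
a=a[:, 80:480]
cv2.imwrite('pics/z0.png',np.hstack([a,b]))
# first estimates
P=tri([ray('s0',302,195),ray('t0',319,215)]);print(P)
v=atz('t0',319,215,.155);p=atz('t0',307,183,.118);d=v-p;print(v,p,np.linalg.norm(d[:2]),np.arctan2(d[1],d[0]))
E
```

```text
[ 0.5408 -0.0989  0.1331]
[ 0.5405 -0.096   0.155 ] [ 0.6374 -0.0657  0.118 ] 0.10152006481637821 -2.8389017780997454
```

View pics/z0.png

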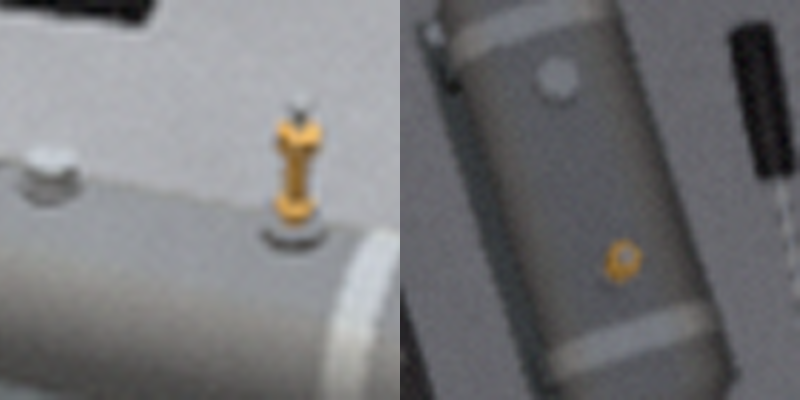

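Zoomed: nut at side (302.2,191.5), tip top (302.4,187.2), collar (301.5,200.3). In the top view the tip is at (319.1,214.6).

```bash
python3 - <<'E'
from h import *
np.set_printoptions(precision=4,suppress=True)
v=tri([ray('s0',302.4,187.4),ray('t0',319.1,214.6)]);print('tip',v)
n=tri([ray('s0',302.2,191.5),ray('t0',318.9,215)]);print('nut',n)
p=tri([ray('s0',255+10+50/8-.5,175+155/8-.5),ray('t0',280+158/5.7143-.5,170+78/5.7143-.5)]);print('plug top',p)
d=v-p;print(np.linalg.norm(d[:2]),np.arctan2(d[1],d[0]))
for z in(.149,.166,.122,.110): print(z,proj('s0',[*n[:2],z]))
from scipy.spatial.transform import Rotation as R
s=manip.sense();M=R.from_rotvec(s['orientation']).as_matrix();print(M)
print('nut in tool mm',1e3*M.T@(n-s['tcp_pos']))
E
```

```text
tip [ 0.539  -0.0969  0.1612]
nut [ 0.5395 -0.0975  0.1465]
plug top [ 0.6355 -0.0672  0.1173]
0.10098687771864788 -2.8427562650693505
0.149 (np.float64(301.4850949525864), np.float64(190.69019253936176))
0.166 (np.float64(301.7501496898728), np.float64(185.7915254105204))
0.122 (np.float64(301.0714261842541), np.float64(198.33550240404898))
0.11 (np.float64(300.89038618187146), np.float64(201.68143282490084))
[[-0.9524 -0.3048 -0.0006]
 [-0.3048  0.9524  0.0014]
 [ 0.0002  0.0015 -1.    ]]
nut in tool mm [-484.0981  417.1299   84.4944]
```

```bash
python3 -m pendant '[{"xyz":[-30,26,0],"yaw":0},{"xyz":[-30,26,0],"yaw":0},{"xyz":[-30,26,0],"yaw":0},{"xyz":[-30,26,0],"yaw":0},{"xyz":[-30,26,0],"yaw":0},{"xyz":[-30,26,0],"yaw":0},{"xyz":[-30,26,0],"yaw":0},{"xyz":[-30,26,0],"yaw":0},{"xyz":[-30,26,0],"yaw":0},{"xyz":[-30,26,0],"yaw":0},{"xyz":[-30,26,0],"yaw":0},{"xyz":[-30,26,0],"yaw":0},{"xyz":[-30,26,0],"yaw":0},{"xyz":[-30,26,0],"yaw":0},{"xyz":[-30,26,0],"yaw":0},{"xyz":[-30,26,0],"yaw":0},{"xyz":[0,0,0],"yaw":0}]' 40
python3 -m pendant '[{"xyz":[0,0,0],"yaw":0.175},{"xyz":[0,0,0],"yaw":0.175},{"xyz":[0,0,0],"yaw":0.175},{"xyz":[0,0,0],"yaw":0.175},{"xyz":[0,0,0],"yaw":0.175},{"xyz":[0,0,0],"yaw":0.175},{"xyz":[0,0,0],"yaw":0.175},{"xyz":[0,0,0],"yaw":0.175},{"xyz":[0,0,0],"yaw":0.175},{"xyz":[0,0,0],"yaw":0.175},{"xyz":[0,0,0],"yaw":0.175},{"xyz":[0,0,0],"yaw":0.175},{"xyz":[0,0,0],"yaw":0}]'
cat >> h.py <<'E'
from scipy.spatial.transform import Rotation as R
def to(p):
    s=manip.sense();M=R.from_rotvec(s['orientation']).as_matrix()
    print('t',s['clock'],'j6',s['joints'][5],'tcp',s['tcp_pos'].round(4),'tool-delta mm',(1e3*M.T@(np.array(p)-s['tcp_pos'])).round(1),'F tool',(M.T@s['wrist_force']).round(2),'M',(M.T@s['moment']).round(3),'w',s['width']*85.4)
    return M
E
python3 - <<'E'
from h import *
M=to([.5395,-.0975,.134]);print(M.round(3))
cap('side','s1')
cv2.imwrite('pics/s1z.png',cv2.resize(cv2.imread('pics/s1.png')[130:230,240:360],None,fx=6,fy=6,interpolation=cv2.INTER_CUBIC))
print(proj('s1',manip.sense()['tcp_pos']))
E
```

```text
clock: 2.22
tcp_pos: [0.537, -0.0984, 0.2307]
orientation: [0.489, -3.103, -0.0]
wrist_force: [-0.2, -1.4, 0.5]
width: 0.472
clock: 3.85
tcp_pos: [0.5296, -0.1987, 0.2161]
orientation: [-2.221, -2.061, -0.175]
wrist_force: [0.1, -0.7, -0.2]
width: 0.47
t 3.85 j6 -3.029521228735123 tcp [ 0.5296 -0.1987  0.2161] tool-delta mm [87.6  2.3 97. ] F tool [-0.7   0.11  0.06] M [-0.025 -0.451  0.025] w 40.12694506249799
[[ 0.074  0.997  0.012]
 [ 0.985 -0.075  0.156]
 [ 0.157  0.    -0.988]]
(np.float64(323.0761535764236), np.float64(160.14623288906645))
```

View pics/s1z.png

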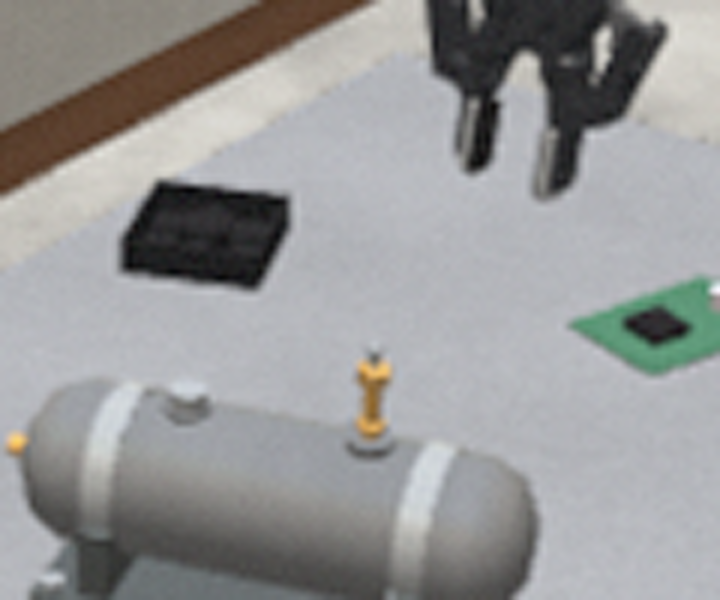

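The fingers are tilted and off target because j6 ran into its limit: tool yaw+ lowers j6. That leaves j6 at the right end for unscrewing, so I'll back off a little.

```bash
python3 -m pendant '[{"xyz":[0,0,0],"yaw":-0.17},{"xyz":[0,0,0],"yaw":-0.17},{"xyz":[0,0,0],"yaw":-0.17},{"xyz":[0,0,0],"yaw":0},{"xyz":[0,0,0],"yaw":0}]'
python3 - <<'E'
from h import *
M=to([.5395,-.0975,.134]);print(M.round(3),manip.sense()['joints'].round(3))
E
```

```text
clock: 4.53
tcp_pos: [0.531, -0.1953, 0.2173]
orientation: [-1.642, -2.584, -0.212]
wrist_force: [0.4, 0.7, 0.4]
width: 0.466
t 4.525 j6 -2.523531196174435 tcp [ 0.531  -0.1953  0.2173] tool-delta mm [72.6 42.2 97.6] F tool [ 0.55  0.71 -0.27] M [ 0.298 -0.424  0.035] w 39.77426065276155
[[-0.426  0.905  0.013]
 [ 0.895  0.419  0.155]
 [ 0.135  0.078 -0.988]] [-0.119  0.223 -0.152 -0.167 -1.206 -2.524]
```

The limit left a 9° tilt, which yaw alone cannot undo. By symmetry, gently running into the opposite j6 limit should tilt it back. I'll go there.

```bash
python3 -m pendant '[{"xyz":[0,0,0],"yaw":-0.18},{"xyz":[0,0,0],"yaw":-0.18},{"xyz":[0,0,0],"yaw":-0.18},{"xyz":[0,0,0],"yaw":-0.18},{"xyz":[0,0,0],"yaw":-0.18},{"xyz":[0,0,0],"yaw":-0.18},{"xyz":[0,0,0],"yaw":-0.18},{"xyz":[0,0,0],"yaw":-0.18},{"xyz":[0,0,0],"yaw":-0.18},{"xyz":[0,0,0],"yaw":-0.18},{"xyz":[0,0,0],"yaw":-0.18},{"xyz":[0,0,0],"yaw":-0.18},{"xyz":[0,0,0],"yaw":-0.18},{"xyz":[0,0,0],"yaw":-0.18},{"xyz":[0,0,0],"yaw":-0.18},{"xyz":[0,0,0],"yaw":-0.18},{"xyz":[0,0,0],"yaw":-0.18},{"xyz":[0,0,0],"yaw":-0.18},{"xyz":[0,0,0],"yaw":-0.18},{"xyz":[0,0,0],"yaw":-0.18}]' >/dev/null
python3 -m pendant '[{"xyz":[0,0,0],"yaw":-0.18},{"xyz":[0,0,0],"yaw":-0.18},{"xyz":[0,0,0],"yaw":-0.18},{"xyz":[0,0,0],"yaw":-0.18},{"xyz":[0,0,0],"yaw":-0.18},{"xyz":[0,0,0],"yaw":-0.18},{"xyz":[0,0,0],"yaw":-0.18},{"xyz":[0,0,0],"yaw":-0.18},{"xyz":[0,0,0],"yaw":-0.18},{"xyz":[0,0,0],"yaw":-0.18},{"xyz":[0,0,0],"yaw":-0.08},{"xyz":[0,0,0],"yaw":-0.05},{"xyz":[0,0,0],"yaw":-0.03},{"xyz":[0,0,0],"yaw":-0.03},{"xyz":[0,0,0],"yaw":-0.03}]'
python3 - <<'E'
from h import *
M=to([.5395,-.0975,.134]);print(M.round(3),manip.sense()['joints'].round(3))
E
```

```text
clock: 8.9
tcp_pos: [0.5329, -0.1818, 0.22]
orientation: [-2.394, -1.873, -0.137]
wrist_force: [-0.6, -0.2, 0.3]
width: 0.469
t 8.9 j6 3.0286371779213055 tcp [ 0.5329 -0.1818  0.22  ] tool-delta mm [ 71.4 -11.9  96.5] F tool [-0.3  -0.52 -0.37] M [-0.099 -0.385  0.007] w 40.01635579230043
[[ 0.24   0.971  0.01 ]
 [ 0.962 -0.239  0.133]
 [ 0.131 -0.022 -0.991]] [-0.077  0.21  -0.17  -0.144 -1.195  3.029]
```

```bash
python3 -m pendant '[{"xyz":[0,0,0],"yaw":-0.03},{"xyz":[0,0,0],"yaw":-0.03},{"xyz":[0,0,0],"yaw":-0.03},{"xyz":[0,0,0],"yaw":0}]'
python3 - <<'E'
from h import *
M=to([.5395,-.0975,.134]);print(M.round(3),manip.sense()['joints'].round(3))
E
```

```text
clock: 9.4
tcp_pos: [0.5342, -0.1645, 0.2228]
orientation: [-2.352, -1.963, -0.113]
wrist_force: [-0.4, 0.5, 0.4]
width: 0.466
t 9.4 j6 3.029825588283494 tcp [ 0.5342 -0.1645  0.2228] tool-delta mm [57.1 -5.7 95.4] F tool [ 0.45 -0.48 -0.38] M [-0.045 -0.307  0.   ] w 39.795203401350356
[[ 0.178  0.984  0.008]
 [ 0.978 -0.178  0.105]
 [ 0.105 -0.011 -0.994]] [-0.025  0.193 -0.195 -0.114 -1.181  3.03 ]
```

```bash
python3 -m pendant '[{"xyz":[0,0,0],"yaw":-0.04},{"xyz":[0,0,0],"yaw":-0.04},{"xyz":[0,0,0],"yaw":-0.04},{"xyz":[0,0,0],"yaw":-0.04},{"xyz":[0,0,0],"yaw":-0.04},{"xyz":[0,0,0],"yaw":-0.04},{"xyz":[0,0,0],"yaw":0}]'
python3 - <<'E'
from h import *
M=to([.5395,-.0975,.134]);print(M.round(3),manip.sense()['joints'].round(4))
E
```

```text
clock: 10.28
tcp_pos: [0.5322, -0.1193, 0.2265]
orientation: [-2.219, -2.204, -0.046]
wrist_force: [-0.0, 0.1, -0.0]
width: 0.468
t 10.275 j6 3.02989650008097 tcp [ 0.5322 -0.1193  0.2265] tool-delta mm [19.   6.2 93.2] F tool [ 0.11 -0.01  0.01] M [ 0.029 -0.059  0.013] w 39.96239125952757
[[ 0.007  1.     0.011]
 [ 1.    -0.007  0.03 ]
 [ 0.03   0.011 -0.999]] [ 0.1177  0.147  -0.2723 -0.0317 -1.1372  3.0299]
```

```bash
python3 -m pendant '[{"xyz":[0,0,0],"yaw":-0.03},{"xyz":[0,0,0],"yaw":-0.03},{"xyz":[0,0,0],"yaw":-0.03},{"xyz":[0,0,0],"yaw":0}]'
python3 - <<'E'
from h import *
M=to([.5395,-.0975,.134]);print(M.round(4),manip.sense()['joints'].round(4))
E
```

```text
clock: 10.78
tcp_pos: [0.5297, -0.1034, 0.2267]
orientation: [2.149, 2.279, 0.02]
wrist_force: [1.0, 0.2, 0.9]
width: 0.469
t 10.775 j6 3.029920141821916 tcp [ 0.5297 -0.1034  0.2267] tool-delta mm [ 5.1  8.7 92.9] F tool [ 0.13  1.06 -0.86] M [-0.019 -0.061  0.017] w 40.071560810974496
[[-0.0587  0.9982  0.0152]
 [ 0.9983  0.0587  0.0028]
 [ 0.0019  0.0154 -0.9999]] [ 1.7050e-01  1.3050e-01 -3.0430e-01 -2.0000e-04 -1.1206e+00  3.0299e+00]
```

Tool is now vertical to within 0.9°. I'll turn back to j6 ≈ -2.7.

```bash
python3 -m pendant '[{"xyz":[0,0,0],"yaw":0.18},{"xyz":[0,0,0],"yaw":0.18},{"xyz":[0,0,0],"yaw":0.18},{"xyz":[0,0,0],"yaw":0.18},{"xyz":[0,0,0],"yaw":0.18},{"xyz":[0,0,0],"yaw":0.18},{"xyz":[0,0,0],"yaw":0.18},{"xyz":[0,0,0],"yaw":0.18},{"xyz":[0,0,0],"yaw":0.18},{"xyz":[0,0,0],"yaw":0.18},{"xyz":[0,0,0],"yaw":0.18},{"xyz":[0,0,0],"yaw":0.18},{"xyz":[0,0,0],"yaw":0.18},{"xyz":[0,0,0],"yaw":0.18},{"xyz":[0,0,0],"yaw":0.18},{"xyz":[0,0,0],"yaw":0.18}]' >/dev/null
python3 -m pendant '[{"xyz":[0,0,0],"yaw":0.18},{"xyz":[0,0,0],"yaw":0.18},{"xyz":[0,0,0],"yaw":0.18},{"xyz":[0,0,0],"yaw":0.18},{"xyz":[0,0,0],"yaw":0.18},{"xyz":[0,0,0],"yaw":0.18},{"xyz":[0,0,0],"yaw":0.18},{"xyz":[0,0,0],"yaw":0.18},{"xyz":[0,0,0],"yaw":0.18},{"xyz":[0,0,0],"yaw":0.18},{"xyz":[0,0,0],"yaw":0.18},{"xyz":[0,0,0],"yaw":0.18},{"xyz":[0,0,0],"yaw":0.18},{"xyz":[0,0,0],"yaw":0.18},{"xyz":[0,0,0],"yaw":0.18},{"xyz":[0,0,0],"yaw":0},{"xyz":[0,0,0],"yaw":0}]' 
python3 - <<'E'
from h import *
M=to([.5395,-.0975,.19]);print(M.round(4),manip.sense()['joints'].round(4))
E
```

```text
clock: 14.9
tcp_pos: [0.5298, -0.1039, 0.2267]
orientation: [1.228, 2.878, 0.014]
wrist_force: [0.1, -0.2, 0.1]
width: 0.466
t 14.9 j6 -2.546107014601708 tcp [ 0.5298 -0.1039  0.2267] tool-delta mm [-1.8 10.9 36.8] F tool [-0.17 -0.05 -0.08] M [ 0.027  0.049 -0.001] w 39.766867093738355
[[-0.6921  0.7216  0.0151]
 [ 0.7218  0.6921  0.003 ]
 [-0.0083  0.013  -0.9999]] [ 1.6920e-01  1.3100e-01 -3.0370e-01 -5.0000e-04 -1.1207e+00 -2.5461e+00]
```

```bash
python3 -m pendant '[{"xyz":[-1,5.5,7],"yaw":0},{"xyz":[-1,5.5,7],"yaw":0},{"xyz":[0,0,8],"yaw":0},{"xyz":[0,0,8],"yaw":0},{"xyz":[0,0,0],"yaw":0}]'
python3 - <<'E'
from h import *
to([.5395,-.0975,.136])
cap('side','s2');cap('top','t2')
t=manip.sense()['tcp_pos'];print(proj('s2',t),proj('t2',t))
a=cv2.imread('pics/s2.png')[155:215,275:335];b=cv2.imread('pics/t2.png')[185:245,290:350]
cv2.imwrite('pics/z2.png',np.hstack([cv2.resize(x,(400,400),interpolation=cv2.INTER_CUBIC) for x in (a,b)]))
E
```

```text
clock: 15.52
tcp_pos: [0.5391, -0.0977, 0.1959]
orientation: [1.234, 2.877, 0.012]
wrist_force: [0.0, -0.9, 0.0]
width: 0.47
t 15.525 j6 -2.5587629879851304 tcp [ 0.5391 -0.0977  0.1959] tool-delta mm [ 0.3 -0.3 59.9] F tool [-0.67 -0.59 -0.02] M [ 0.027 -0.014 -0.006] w 40.158157145749065
(np.float64(302.2338055083973), np.float64(176.68756269095516)) (np.float64(320.79954189899746), np.float64(213.52104320508747))
```

View pics/z2.png

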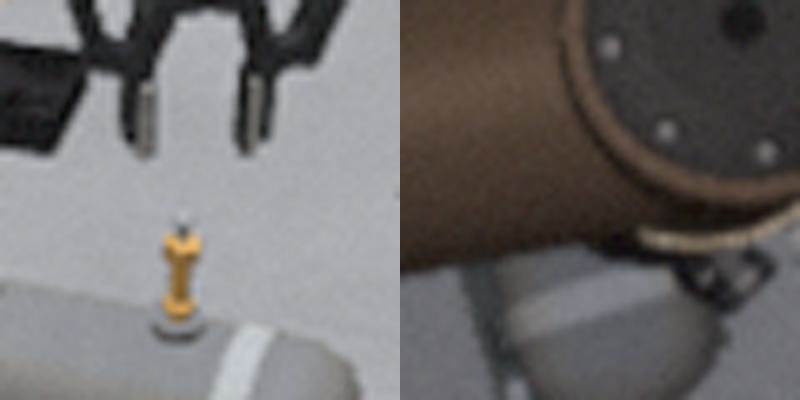

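Side view: the finger midpoint is near zoom x≈198 and the valve axis at about 185, so the fingers sit roughly 4 mm to the right. I'll shift, descend beside the valve and look again.

```bash
python3 -m pendant '[{"xyz":[1,2,8],"yaw":0},{"xyz":[1,1,8],"yaw":0},{"xyz":[0,0,10],"yaw":0},{"xyz":[0,0,10],"yaw":0},{"xyz":[0,0,10],"yaw":0},{"xyz":[0,0,7],"yaw":0},{"xyz":[0,0,0],"yaw":0},{"xyz":[0,0,0],"yaw":0}]' 30
python3 - <<'E'
from h import *
to([.5395,-.0975,.136])
cap('side','s3')
a=cv2.imread('pics/s3.png')[170:215,272:332]
cv2.imwrite('pics/z3.png',cv2.resize(a,None,fx=12,fy=12,interpolation=cv2.INTER_CUBIC))
print(proj('s3',manip.sense()['tcp_pos']))
E
```

```text
clock: 16.62
tcp_pos: [0.5415, -0.0939, 0.1441]
orientation: [1.233, 2.875, 0.014]
wrist_force: [0.3, 0.1, -1.1]
width: 0.35
t 16.625 j6 -2.5655230946733005 tcp [ 0.5415 -0.0939  0.1441] tool-delta mm [-1.2 -4.   8.1] F tool [-0.09  0.29  1.06] M [ 0.043  0.05  -0.024] w 29.90482913608644
(np.float64(300.20129961616743), np.float64(192.30097815733848))
```

View pics/z3.png

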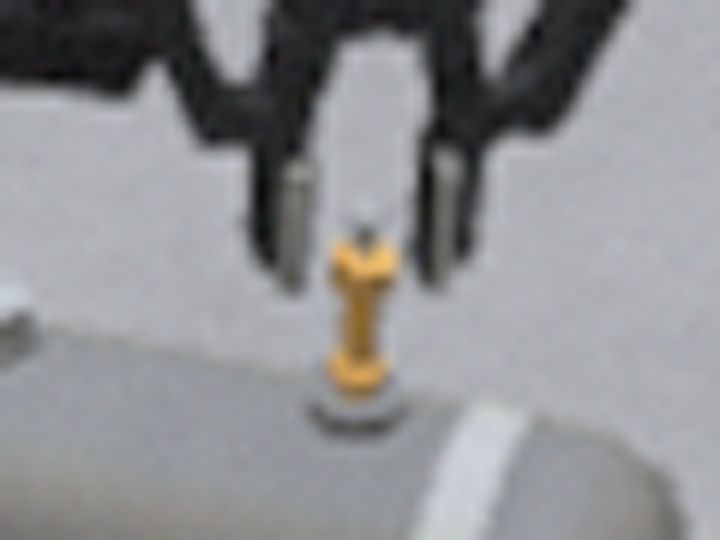

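Fingers straddle the nut and are laterally centred within about 1 mm. Nut centre is at zoom (365,263). I'll descend 11 mm and close in steps, feeling for contact.

```bash
python3 -m pendant '[{"xyz":[0,0,6],"yaw":0},{"xyz":[0,0,5],"yaw":0},{"xyz":[0,0,0],"yaw":0},{"xyz":[0,0,0],"yaw":0}]' 21
python3 -c "
from h import *
to([.5415,-.0939,.136])"
python3 -m pendant '[{"xyz":[0,0,0],"yaw":0},{"xyz":[0,0,0],"yaw":0},{"xyz":[0,0,0],"yaw":0}]' 18
python3 -c "
from h import *
to([.5415,-.0939,.136])"
```

```text
clock: 17.18
tcp_pos: [0.5414, -0.0939, 0.1329]
orientation: [1.233, 2.876, 0.014]
wrist_force: [0.7, 0.5, -0.2]
width: 0.245
t 17.175 j6 -2.565495959928979 tcp [ 0.5414 -0.0939  0.1329] tool-delta mm [-0.1  0.1 -3.1] F tool [-0.16  0.82  0.19] M [0.012 0.073 0.023] w 20.951462990562423
clock: 17.55
tcp_pos: [0.5414, -0.094, 0.1329]
orientation: [1.233, 2.876, 0.014]
wrist_force: [-0.4, -0.8, 0.0]
width: 0.211
t 17.55 j6 -2.565541539756524 tcp [ 0.5414 -0.094   0.1329] tool-delta mm [-0.1  0.2 -3.1] F tool [-0.32 -0.88 -0.06] M [ 0.447 -0.138  0.002] w 18.061872991984547
```

```bash
python3 -m pendant '[{"xyz":[0,0,0],"yaw":0},{"xyz":[0,0,0],"yaw":0},{"xyz":[0,0,0],"yaw":-0.17},{"xyz":[0,0,0],"yaw":-0.175},{"xyz":[0,0,0],"yaw":-0.175},{"xyz":[0,0,0],"yaw":-0.175},{"xyz":[0,0,0],"yaw":-0.175},{"xyz":[0,0,0],"yaw":-0.175},{"xyz":[0,0,0],"yaw":-0.175},{"xyz":[0,0,0],"yaw":-0.175},{"xyz":[0,0,0],"yaw":-0.175},{"xyz":[0,0,0],"yaw":0},{"xyz":[0,0,0],"yaw":0}]' 30
python3 -c "
from h import *
to([.5415,-.0939,.136])"
for o in 1; do python3 -m pendant '[{"xyz":[0,0,0],"yaw":0},{"xyz":[0,0,0],"yaw":0},{"xyz":[0,0,0],"yaw":0}]' 24
python3 -c "
from h import *
to([.5415,-.0939,.136])"; done
python3 -m pendant '[{"xyz":[0,0,0],"yaw":0},{"xyz":[0,0,0],"yaw":0}]' 20.5
python3 -c "
from h import *
M=to([.5415,-.0939,.136]);print(M.round(3))"
```

```text
clock: 19.18
tcp_pos: [0.5415, -0.0938, 0.1329]
orientation: [-1.154, 2.906, -0.004]
wrist_force: [0.6, 0.2, -1.2]
width: 0.354
t 19.175 j6 -0.999360500648771 tcp [ 0.5415 -0.0938  0.1329] tool-delta mm [-0.  -0.1 -3.1] F tool [-0.55 -0.22  1.18] M [-0.055  0.077  0.051] w 30.21929487387036
clock: 19.55
tcp_pos: [0.5414, -0.0939, 0.1329]
orientation: [-1.159, 2.904, -0.004]
wrist_force: [0.4, 0.3, 0.2]
width: 0.28
t 19.55 j6 -0.9960903278874633 tcp [ 0.5414 -0.0939  0.1329] tool-delta mm [-0.1 -0.1 -3.1] F tool [-0.56 -0.05 -0.22] M [-0.012  0.076 -0.065] w 23.936250738291665
clock: 19.8
tcp_pos: [0.5414, -0.0939, 0.1329]
orientation: [-1.159, 2.904, -0.004]
wrist_force: [-0.0, 0.1, 0.1]
width: 0.24
t 19.8 j6 -0.9956608115636558 tcp [ 0.5414 -0.0939  0.1329] tool-delta mm [-0.1 -0.1 -3.1] F tool [-0.03  0.04 -0.1 ] M [-0.026  0.008 -0.019] w 20.458722764614624
[[-0.725 -0.689  0.015]
 [-0.689  0.725  0.003]
 [-0.013 -0.008 -1.   ]]
```

```bash
python3 -m pendant '[{"xyz":[0,0,0],"yaw":0},{"xyz":[0,0,0],"yaw":0}]' 18.5
python3 -c "
from h import *
to([.5415,-.0939,.136])"
python3 -m pendant '[{"xyz":[0,0,0],"yaw":0},{"xyz":[0,0,0],"yaw":0}]' 17
python3 -c "
from h import *
to([.5415,-.0939,.136])"
```

```text
clock: 20.05
tcp_pos: [0.5414, -0.0939, 0.1329]
orientation: [-1.159, 2.903, -0.004]
wrist_force: [-0.2, 0.6, 0.1]
width: 0.214
t 20.05 j6 -0.9955542010291751 tcp [ 0.5414 -0.0939  0.1329] tool-delta mm [-0.1 -0.1 -3.1] F tool [-0.21  0.58 -0.15] M [-0.018  0.022 -0.023] w 18.23634000865785
clock: 20.3
tcp_pos: [0.5416, -0.0941, 0.133]
orientation: [-1.159, 2.903, -0.005]
wrist_force: [1.3, -2.3, -0.1]
width: 0.2
t 20.3 j6 -0.9955145192500185 tcp [ 0.5416 -0.0941  0.133 ] tool-delta mm [-0.1  0.2 -3. ] F tool [ 0.61 -2.57  0.16] M [0.824 0.156 0.041] w 17.037934665517334
```

```bash
python3 -m pendant '[{"xyz":[0,0,0],"yaw":0},{"xyz":[1,-0.7,0],"yaw":0},{"xyz":[0,0,0],"yaw":0.17},{"xyz":[0,0,0],"yaw":0.175},{"xyz":[0,0,0],"yaw":0.175},{"xyz":[0,0,0],"yaw":0.175},{"xyz":[0,0,0],"yaw":0.175},{"xyz":[0,0,0],"yaw":0.175},{"xyz":[0,0,0],"yaw":0.175},{"xyz":[0,0,0],"yaw":0.175},{"xyz":[0,0,0],"yaw":0.175},{"xyz":[0,0,0],"yaw":0}]' 26
python3 -m pendant '[{"xyz":[0,0,0],"yaw":0},{"xyz":[0,0,0],"yaw":0},{"xyz":[0,0,0],"yaw":0}]' 17
python3 -c "
from h import *
to([.5415,-.0939,.136])"
python3 -m pendant '[{"xyz":[0,0,0],"yaw":0},{"xyz":[0,0,0],"yaw":0}]' 10
python3 -c "
from h import *
to([.5415,-.0939,.136])"
```

```text
clock: 21.8
tcp_pos: [0.5411, -0.0951, 0.1328]
orientation: [1.231, 2.876, 0.014]
wrist_force: [-0.4, 0.3, -0.1]
width: 0.304
clock: 22.18
tcp_pos: [0.5412, -0.0951, 0.1329]
orientation: [1.231, 2.876, 0.014]
wrist_force: [-0.4, -1.0, 0.0]
width: 0.201
t 22.175 j6 -2.5621218769872525 tcp [ 0.5412 -0.0951  0.1329] tool-delta mm [ 0.6  1.1 -3.1] F tool [-0.42 -1.   -0.02] M [ 0.066  0.02  -0.04 ] w 17.171455092486056
clock: 22.42
tcp_pos: [0.541, -0.0952, 0.1329]
orientation: [1.233, 2.876, 0.013]
wrist_force: [-1.1, -1.1, 1.8]
width: 0.155
t 22.425 j6 -2.562978324085115 tcp [ 0.541  -0.0952  0.1329] tool-delta mm [ 0.6  1.3 -3.1] F tool [ 0.   -1.52 -1.86] M [ 0.556  0.118 -0.037] w 13.243916276092147
```

```bash
python3 -m pendant '[{"xyz":[0,0,0],"yaw":0},{"xyz":[0,0,0],"yaw":0}]'
python3 -c "
from h import *
to([.5415,-.0939,.136])
cap('side','s4')
cv2.imwrite('pics/z4.png',cv2.resize(cv2.imread('pics/s4.png')[170:215,272:332],None,fx=12,fy=12,interpolation=cv2.INTER_CUBIC))"
```

```text
clock: 22.68
tcp_pos: [0.541, -0.0952, 0.1329]
orientation: [1.233, 2.876, 0.013]
wrist_force: [-1.2, -0.7, 1.9]
width: 0.148
t 22.675 j6 -2.5632269852333796 tcp [ 0.541  -0.0952  0.1329] tool-delta mm [ 0.6  1.3 -3.1] F tool [ 0.28 -1.37 -1.91] M [0.762 0.112 0.049] w 12.664884863799813
```

View pics/z4.png

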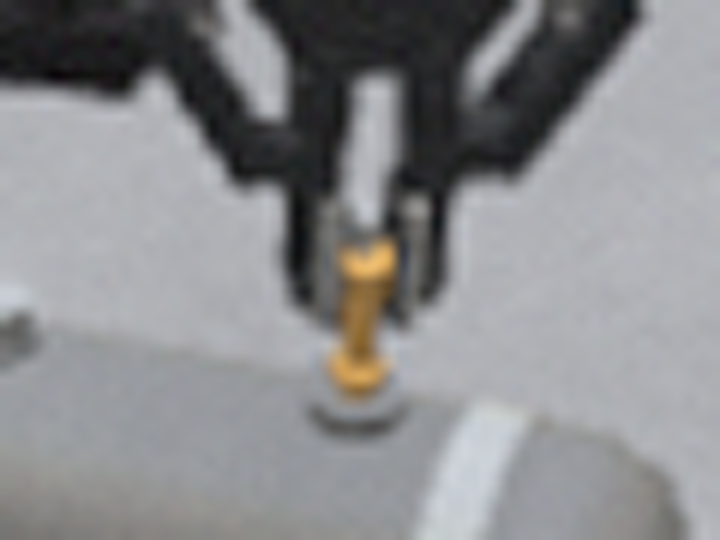

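Nut sits mid-pad, zoom (367,258), between both pads. The 12.7 mm reading is probably pad compliance. I'll start turning anticlockwise while lifting 1 mm/rad.

```bash
python3 -m pendant '[{"xyz":[0,0,-0.1],"yaw":-0.1},{"xyz":[0,0,-0.1],"yaw":-0.1},{"xyz":[0,0,-0.1],"yaw":-0.1},{"xyz":[0,0,-0.1],"yaw":-0.1},{"xyz":[0,0,-0.1],"yaw":-0.1}]'
python3 -c "
from h import *
to([.5415,-.0939,.136])"
```

```text
clock: 23.35
tcp_pos: [0.541, -0.0953, 0.1334]
orientation: [0.478, 3.091, 0.008]
wrist_force: [-1.8, -1.5, 1.9]
width: 0.151
t 23.35 j6 -2.060004178445448 tcp [ 0.541  -0.0953  0.1334] tool-delta mm [-0.1  1.5 -2.6] F tool [ 1.3  -1.93 -1.96] M [0.832 0.429 0.093] w 12.912694389641743
```

```bash
python3 -m pendant '[{"xyz":[0,0,-0.14],"yaw":-0.14},{"xyz":[0,0,-0.14],"yaw":-0.14},{"xyz":[0,0,-0.14],"yaw":-0.14},{"xyz":[0,0,-0.14],"yaw":-0.14},{"xyz":[0,0,-0.14],"yaw":-0.14},{"xyz":[0,0,-0.14],"yaw":-0.14},{"xyz":[0,0,-0.14],"yaw":-0.14},{"xyz":[0,0,-0.14],"yaw":-0.14}]'
python3 -c "
from h import *
to([.5415,-.0939,.136])"
python3 -m pendant '[{"xyz":[0,0,-0.14],"yaw":-0.14},{"xyz":[0,0,-0.14],"yaw":-0.14},{"xyz":[0,0,-0.14],"yaw":-0.14},{"xyz":[0,0,-0.14],"yaw":-0.14},{"xyz":[0,0,-0.14],"yaw":-0.14},{"xyz":[0,0,-0.14],"yaw":-0.14},{"xyz":[0,0,-0.14],"yaw":-0.14},{"xyz":[0,0,-0.14],"yaw":-0.14}]'
python3 -c "
from h import *
to([.5415,-.0939,.136])"
```

```text
clock: 24.35
tcp_pos: [0.541, -0.0955, 0.1345]
orientation: [-1.238, 2.871, -0.006]
wrist_force: [-1.5, -2.9, 1.9]
width: 0.152
t 24.35 j6 -0.9386834081696086 tcp [ 0.541  -0.0955  0.1345] tool-delta mm [-1.5  0.7 -1.5] F tool [ 3.06 -0.93 -1.95] M [0.278 1.11  0.059] w 13.006108055118453
clock: 25.35
tcp_pos: [0.5412, -0.0956, 0.1357]
orientation: [-2.578, 1.777, -0.017]
wrist_force: [0.5, -3.3, 0.7]
width: 0.153
t 25.35 j6 0.18126446630746607 tcp [ 0.5412 -0.0956  0.1357] tool-delta mm [-1.5 -0.9 -0.3] F tool [ 3.32  0.67 -0.74] M [-0.755  1.093  0.079] w 13.050242148704294
```

```bash
python3 -m pendant '[{"xyz":[0,0,-0.14],"yaw":-0.14},{"xyz":[0,0,-0.14],"yaw":-0.14},{"xyz":[0,0,-0.14],"yaw":-0.14},{"xyz":[0,0,-0.14],"yaw":-0.14},{"xyz":[0,0,-0.14],"yaw":-0.14},{"xyz":[0,0,-0.14],"yaw":-0.14},{"xyz":[0,0,-0.14],"yaw":-0.14},{"xyz":[0,0,-0.14],"yaw":-0.14},{"xyz":[0,0,-0.14],"yaw":-0.14},{"xyz":[0,0,-0.14],"yaw":-0.14},{"xyz":[0,0,-0.14],"yaw":-0.14},{"xyz":[0,0,-0.14],"yaw":-0.14},{"xyz":[0,0,-0.14],"yaw":-0.14},{"xyz":[0,0,-0.14],"yaw":-0.14},{"xyz":[0,0,-0.14],"yaw":-0.14},{"xyz":[0,0,-0.14],"yaw":-0.14},{"xyz":[0,0,-0.14],"yaw":-0.14},{"xyz":[0,0,-0.14],"yaw":-0.14},{"xyz":[0,0,0],"yaw":0}]'
python3 -c "
from h import *
to([.5415,-.0939,.136])"
```

```text
clock: 27.72
tcp_pos: [0.5413, -0.0951, 0.1382]
orientation: [2.488, 1.906, 0.022]
wrist_force: [-0.6, 0.1, 2.0]
width: 0.153
t 27.725 j6 2.695873069971372 tcp [ 0.5413 -0.0951  0.1382] tool-delta mm [ 1.3 -0.1  2.2] F tool [-0.06 -0.56 -2.01] M [ 0.165 -0.498  0.03 ] w 13.106505265244948
```

```bash
python3 -m pendant '[{"xyz":[0,0,0],"yaw":0},{"xyz":[0,0,0],"yaw":0},{"xyz":[0,0,-10],"yaw":0},{"xyz":[0,0,-10],"yaw":0},{"xyz":[0,0,-15],"yaw":0},{"xyz":[0,0,-15],"yaw":0},{"xyz":[0,0,0],"yaw":0}]' 28
python3 -m pendant '[{"xyz":[0,0,0],"yaw":0},{"xyz":[0,0,0],"yaw":0},{"xyz":[0,0,0],"yaw":0}]' 0
python3 -c "
from h import *
M=to([.541,-.0953,.18]);print(M.round(3))
cap('side','s5')
cv2.imwrite('pics/z5.png',cv2.resize(cv2.imread('pics/s5.png')[160:210,277:327],None,fx=12,fy=12,interpolation=cv2.INTER_CUBIC))"
```

```text
clock: 28.6
tcp_pos: [0.5413, -0.0952, 0.19]
orientation: [2.486, 1.906, 0.026]
wrist_force: [-0.5, 0.7, 0.3]
width: 0.327
clock: 28.98
tcp_pos: [0.5401, -0.0953, 0.1876]
orientation: [2.488, 1.908, 0.021]
wrist_force: [-0.6, -0.1, -0.8]
width: -0.001
t 28.975 j6 2.69671323384527 tcp [ 0.5401 -0.0953  0.1876] tool-delta mm [0.2 0.8 7.6] F tool [-0.23 -0.52  0.78] M [ 0.019 -0.021  0.008] w -0.09949297932134529
[[ 0.26   0.966  0.014]
 [ 0.966 -0.26   0.003]
 [ 0.007  0.013 -1.   ]]
```

View pics/z5.png

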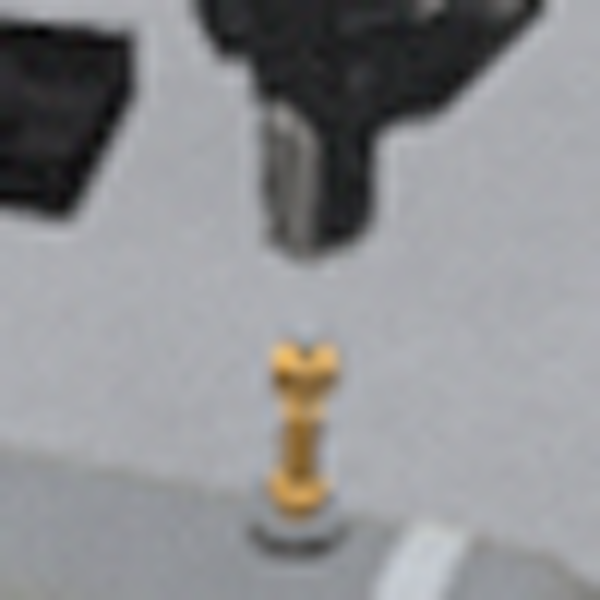

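Nut has visibly risen: a gap shows above the stem at zoom (303,405). Closed fingers are over the tip. Descending to feel for it.

```bash
python3 -m pendant '[{"xyz":[0.2,0.8,3],"yaw":0},{"xyz":[0,0,4],"yaw":0},{"xyz":[0,0,3],"yaw":0},{"xyz":[0,0,1],"yaw":0},{"xyz":[0,0,1],"yaw":0},{"xyz":[0,0,1],"yaw":0},{"xyz":[0,0,0],"yaw":0}]'
python3 -m pendant '[{"xyz":[0,0,1],"yaw":0},{"xyz":[0,0,1],"yaw":0},{"xyz":[0,0,0],"yaw":0}]'
python3 -m pendant '[{"xyz":[0,0,1],"yaw":0},{"xyz":[0,0,1],"yaw":0},{"xyz":[0,0,0],"yaw":0}]'
```

```text
clock: 29.9
tcp_pos: [0.5413, -0.0952, 0.1751]
orientation: [2.488, 1.907, 0.022]
wrist_force: [0.8, 0.3, 0.4]
width: 0.002
clock: 30.28
tcp_pos: [0.5413, -0.0952, 0.173]
orientation: [2.488, 1.907, 0.022]
wrist_force: [-0.7, -0.7, 0.0]
width: -0.0
clock: 30.65
tcp_pos: [0.5414, -0.0952, 0.171]
orientation: [2.488, 1.907, 0.022]
wrist_force: [0.0, 0.2, 0.9]
width: -0.003
```

```bash
python3 -m pendant '[{"xyz":[0,0,1],"yaw":0},{"xyz":[0,0,1],"yaw":0},{"xyz":[0,0,0],"yaw":0}]'
python3 -m pendant '[{"xyz":[0,0,1],"yaw":0},{"xyz":[0,0,0],"yaw":0}]'
python3 -m pendant '[{"xyz":[0,0,0.5],"yaw":0},{"xyz":[0,0,0.5],"yaw":0},{"xyz":[0,0,0],"yaw":0}]'
```

```text
clock: 31.02
tcp_pos: [0.5414, -0.0952, 0.169]
orientation: [2.488, 1.907, 0.022]
wrist_force: [-0.2, 0.0, 0.4]
width: 0.001
clock: 31.28
tcp_pos: [0.5414, -0.0952, 0.168]
orientation: [2.488, 1.907, 0.022]
wrist_force: [0.9, -0.4, 0.7]
width: -0.001
clock: 31.65
tcp_pos: [0.5415, -0.0952, 0.1671]
orientation: [2.488, 1.907, 0.022]
wrist_force: [0.8, 0.1, 0.1]
width: -0.001
```

```bash
python3 -m pendant '[{"xyz":[0,0,0.5],"yaw":0},{"xyz":[0,0,0.5],"yaw":0},{"xyz":[0,0,0],"yaw":0}]'
python3 -m pendant '[{"xyz":[0,0,0.5],"yaw":0},{"xyz":[0,0,0.5],"yaw":0},{"xyz":[0,0,0],"yaw":0}]'
python3 -m pendant '[{"xyz":[0,0,0.5],"yaw":0},{"xyz":[0,0,0],"yaw":0}]'
```

```text
clock: 32.02
tcp_pos: [0.5414, -0.0952, 0.1661]
orientation: [2.488, 1.907, 0.022]
wrist_force: [0.2, 0.4, 0.3]
width: 0.001
clock: 32.4
tcp_pos: [0.5415, -0.0952, 0.1651]
orientation: [2.488, 1.907, 0.022]
wrist_force: [0.6, 0.4, -0.1]
width: -0.002
clock: 32.65
tcp_pos: [0.5415, -0.0952, 0.1646]
orientation: [2.488, 1.907, 0.022]
wrist_force: [-0.0, 0.3, -0.1]
width: 0.004
```

```bash
python3 -m pendant '[{"xyz":[0,0,0.5],"yaw":0},{"xyz":[0,0,0.5],"yaw":0},{"xyz":[0,0,0],"yaw":0}]'
python3 -m pendant '[{"xyz":[0,0,0.5],"yaw":0},{"xyz":[0,0,0],"yaw":0}]'
python3 -m pendant '[{"xyz":[0,0,0.5],"yaw":0},{"xyz":[0,0,0],"yaw":0}]'
```

```text
clock: 33.02
tcp_pos: [0.5415, -0.0952, 0.1636]
orientation: [2.488, 1.907, 0.022]
wrist_force: [-0.4, 0.4, -0.3]
width: -0.0
clock: 33.28
tcp_pos: [0.5416, -0.0952, 0.1633]
orientation: [2.487, 1.907, 0.022]
wrist_force: [0.9, 0.1, 1.6]
width: 0.002
clock: 33.52
tcp_pos: [0.5416, -0.0952, 0.1628]
orientation: [2.487, 1.907, 0.022]
wrist_force: [-0.9, 0.9, 2.2]
width: 0.0
```

```bash
python3 -m pendant '[{"xyz":[0,0,0.5],"yaw":0},{"xyz":[0,0,0],"yaw":0}]'
python3 -m pendant '[{"xyz":[0,0,0.5],"yaw":0},{"xyz":[0,0,0],"yaw":0}]'
python3 -c "
from h import *
to([.5415,-.0939,.136])"
```

```text
clock: 33.78
tcp_pos: [0.5416, -0.0952, 0.1622]
orientation: [2.488, 1.907, 0.022]
wrist_force: [-1.1, 0.7, 3.4]
width: 0.001
clock: 34.02
tcp_pos: [0.5416, -0.0952, 0.1617]
orientation: [2.488, 1.907, 0.022]
wrist_force: [-0.6, 0.8, 2.8]
width: -0.0
t 34.025 j6 2.697040303002122 tcp [ 0.5416 -0.0952  0.1617] tool-delta mm [ 1.1 -0.8 25.7] F tool [ 0.65 -0.75 -2.85] M [0.4   0.005 0.014] w -0.007182057838953124
```

```bash
python3 -m pendant '[{"xyz":[0,0,0.5],"yaw":0},{"xyz":[0,0,0.5],"yaw":0},{"xyz":[0,0,0],"yaw":0}]'
python3 -m pendant '[{"xyz":[0,0,0.3],"yaw":0},{"xyz":[0,0,0],"yaw":0}]'
python3 -m pendant '[{"xyz":[0,0,0.2],"yaw":0},{"xyz":[0,0,0],"yaw":0}]'
```

```text
clock: 34.4
tcp_pos: [0.5416, -0.0952, 0.1607]
orientation: [2.487, 1.907, 0.022]
wrist_force: [-0.9, 0.5, 5.2]
width: 0.002
clock: 34.65
tcp_pos: [0.5416, -0.0952, 0.1604]
orientation: [2.488, 1.907, 0.022]
wrist_force: [-0.8, 0.2, 5.6]
width: 0.0
clock: 34.9
tcp_pos: [0.5416, -0.0952, 0.1602]
orientation: [2.487, 1.907, 0.022]
wrist_force: [-1.4, 0.3, 5.5]
width: 0.001
```

```bash
python3 -m pendant '[{"xyz":[0,0,0.3],"yaw":0},{"xyz":[0,0,0],"yaw":0},{"xyz":[0,0,0],"yaw":0},{"xyz":[0,0,0],"yaw":0},{"xyz":[0,0,0],"yaw":0},{"xyz":[0,0,0],"yaw":0},{"xyz":[0,0,0],"yaw":0},{"xyz":[0,0,0],"yaw":0},{"xyz":[0,0,0],"yaw":0}]'
python3 -m pendant '[{"xyz":[0,0,0],"yaw":0},{"xyz":[0,0,0],"yaw":0},{"xyz":[0,0,0],"yaw":0},{"xyz":[0,0,0],"yaw":0},{"xyz":[0,0,0],"yaw":0},{"xyz":[0,0,0],"yaw":0},{"xyz":[0,0,0],"yaw":0},{"xyz":[0,0,0],"yaw":0},{"xyz":[0,0,0],"yaw":0},{"xyz":[0,0,0],"yaw":0}]'
python3 -m pendant '[{"xyz":[0,0,-1],"yaw":0},{"xyz":[0,0,-1],"yaw":0},{"xyz":[0,0,-1],"yaw":0},{"xyz":[0,0,-2],"yaw":0},{"xyz":[0,0,-5],"yaw":0},{"xyz":[0,0,-15],"yaw":0},{"xyz":[0,0,-15],"yaw":0},{"xyz":[0,0,-15],"yaw":0},{"xyz":[0,0,0],"yaw":0},{"xyz":[0,0,0],"yaw":0}]'
python3 -c "
from h import *
cap('side','s6')
cv2.imwrite('pics/z6.png',cv2.resize(cv2.imread('pics/s6.png')[140:290,225:385],None,fx=5,fy=4*1.25,interpolation=cv2.INTER_CUBIC)[:600])"
```

```text
clock: 36.02
tcp_pos: [0.5416, -0.0952, 0.16]
orientation: [2.487, 1.907, 0.022]
wrist_force: [-1.5, 0.3, 4.9]
width: 0.004
clock: 37.28
tcp_pos: [0.5416, -0.0952, 0.16]
orientation: [2.488, 1.907, 0.022]
wrist_force: [-1.6, 0.4, 5.2]
width: 0.003
clock: 38.52
tcp_pos: [0.5405, -0.0953, 0.2146]
orientation: [2.488, 1.907, 0.022]
wrist_force: [-0.0, 0.0, -0.2]
width: -0.003
```

View pics/z6.png

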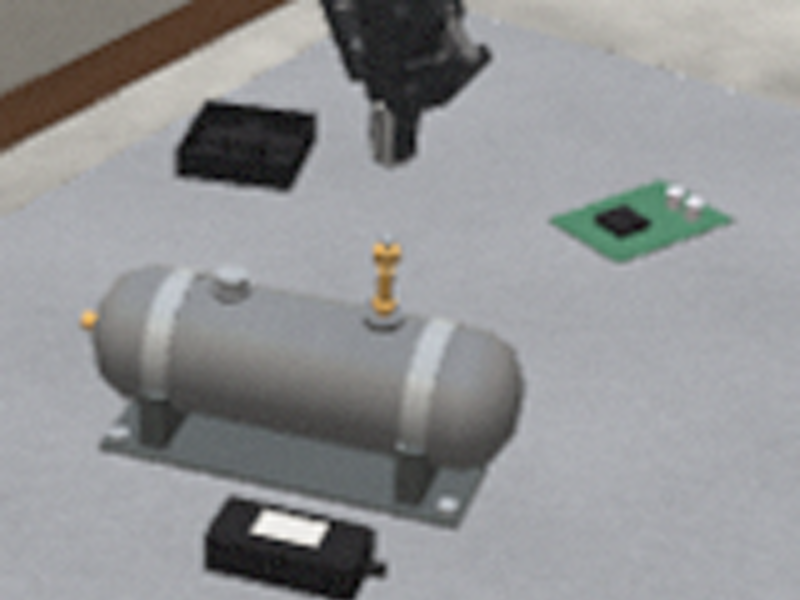

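The tip is back up, the nut is raised and nothing else has moved. But the hold force was about 5.0 N, just under the 5.3 N for "well open", although the travel felt like 3.3 mm. There is time left, so I'll press again slightly deeper to be sure.

```bash
python3 -m pendant '[{"xyz":[0,0,15],"yaw":0},{"xyz":[0,0,15],"yaw":0},{"xyz":[0,0,15],"yaw":0},{"xyz":[0,0,4],"yaw":0},{"xyz":[0,0,1],"yaw":0},{"xyz":[0,0,0],"yaw":0}]'
python3 -m pendant '[{"xyz":[0,0,1],"yaw":0},{"xyz":[0,0,1],"yaw":0},{"xyz":[0,0,1],"yaw":0},{"xyz":[0,0,1],"yaw":0},{"xyz":[0,0,0.5],"yaw":0},{"xyz":[0,0,0],"yaw":0}]'
python3 -m pendant '[{"xyz":[0,0,0],"yaw":0}]'
python3 -m pendant '[{"xyz":[0,0,0],"yaw":0}]'
python3 -m pendant '[{"xyz":[0,0,0.3],"yaw":0},{"xyz":[0,0,0],"yaw":0}]'
python3 -m pendant '[{"xyz":[0,0,0],"yaw":0}]'
```

```text
clock: 39.33
tcp_pos: [0.5418, -0.0952, 0.1652]
orientation: [2.487, 1.907, 0.023]
wrist_force: [0.8, -0.5, 0.8]
width: -0.002
clock: 40.08
tcp_pos: [0.5417, -0.0952, 0.1606]
orientation: [2.487, 1.907, 0.022]
wrist_force: [-1.0, 0.8, 5.0]
width: -0.001
clock: 40.2
tcp_pos: [0.5418, -0.0952, 0.1606]
orientation: [2.487, 1.907, 0.022]
wrist_force: [-0.4, 1.2, 4.8]
width: -0.003
clock: 40.33
tcp_pos: [0.5417, -0.0952, 0.1605]
orientation: [2.487, 1.907, 0.022]
wrist_force: [-1.3, -0.2, 4.6]
width: -0.003
clock: 40.58
tcp_pos: [0.5418, -0.0952, 0.1602]
orientation: [2.487, 1.907, 0.022]
wrist_force: [-1.3, -0.7, 5.5]
width: -0.001
clock: 40.7
tcp_pos: [0.5417, -0.0952, 0.1602]
orientation: [2.487, 1.907, 0.022]
wrist_force: [-1.3, 2.1, 5.3]
width: -0.002
```

```bash
python3 -m pendant '[{"xyz":[0,0,0.3],"yaw":0},{"xyz":[0,0,0],"yaw":0}]'
python3 -m pendant '[{"xyz":[0,0,0.3],"yaw":0},{"xyz":[0,0,0],"yaw":0},{"xyz":[0,0,0],"yaw":0}]'
python3 -m pendant '[{"xyz":[0,0,0.1],"yaw":0},{"xyz":[0,0,0],"yaw":0},{"xyz":[0,0,0],"yaw":0},{"xyz":[0,0,0],"yaw":0},{"xyz":[0,0,0],"yaw":0},{"xyz":[0,0,0],"yaw":0}]'
python3 -m pendant '[{"xyz":[0,0,0],"yaw":0},{"xyz":[0,0,0],"yaw":0},{"xyz":[0,0,0],"yaw":0},{"xyz":[0,0,0],"yaw":0},{"xyz":[0,0,0],"yaw":0},{"xyz":[0,0,0],"yaw":0},{"xyz":[0,0,0],"yaw":0},{"xyz":[0,0,0],"yaw":0}]'
```

```text
clock: 40.95
tcp_pos: [0.5418, -0.0952, 0.1599]
orientation: [2.487, 1.907, 0.022]
wrist_force: [-1.2, 0.1, 4.7]
width: -0.001
clock: 41.32
tcp_pos: [0.5418, -0.0952, 0.1596]
orientation: [2.487, 1.907, 0.022]
wrist_force: [-1.4, 0.5, 5.0]
width: -0.0
clock: 42.08
tcp_pos: [0.5418, -0.0952, 0.1596]
orientation: [2.487, 1.907, 0.022]
wrist_force: [-0.7, 0.8, 6.1]
width: 0.0
clock: 43.08
tcp_pos: [0.5417, -0.0952, 0.1596]
orientation: [2.487, 1.907, 0.022]
wrist_force: [-1.9, 0.7, 5.8]
width: -0.003
```

```bash
python3 -m pendant '[{"xyz":[0,0,0],"yaw":0},{"xyz":[0,0,0],"yaw":0}]'
python3 -m pendant '[{"xyz":[0,0,-1],"yaw":0},{"xyz":[0,0,-1],"yaw":0},{"xyz":[0,0,-1],"yaw":0},{"xyz":[0,0,-2],"yaw":0},{"xyz":[0,0,-5],"yaw":0},{"xyz":[0,0,-15],"yaw":0},{"xyz":[0,0,-20],"yaw":0},{"xyz":[0,0,-20],"yaw":0},{"xyz":[0,0,-20],"yaw":0},{"xyz":[0,0,0],"yaw":0},{"xyz":[0,0,0],"yaw":0}]'
python3 -c "
from h import *
cap('side','s7')
cv2.imwrite('pics/z7.png',cv2.resize(cv2.imread('pics/s7.png')[160:210,277:327],None,fx=12,fy=12,interpolation=cv2.INTER_CUBIC))"
```

```text
clock: 43.32
tcp_pos: [0.5418, -0.0952, 0.1596]
orientation: [2.487, 1.907, 0.022]
wrist_force: [-1.0, 0.3, 5.3]
width: -0.0
clock: 44.7
tcp_pos: [0.54, -0.0954, 0.2442]
orientation: [2.488, 1.907, 0.022]
wrist_force: [-0.7, 0.4, -0.8]
width: -0.001
```

View pics/z7.png

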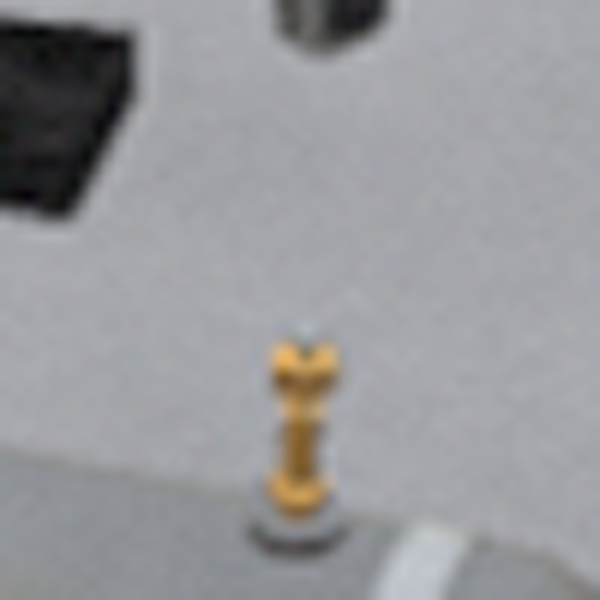

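The nut is still raised at zoom (305,367), the same place as before pressing. The tip is up at (307,328) and the gripper is well clear.

```bash
python3 -c "
from rig import manip
print(manip.hand_in())"
```

```text
the job is handed in; nothing more can be done
None
```

The valve is bled and the job is handed in at about 45 s. I turned the lock nut about 5.26 rad (0.84 turn) anticlockwise in one grip, lifting 1 mm/rad as it went. I then pressed the tip with closed fingers and held it down, twice, and backed off.

**Checks**
- **Nut:** the last picture shows it raised, with a gap above the stem, at the same height as before pressing. I did not measure its turn directly; the 5.26 rad is the gripper's rotation.
- **Tip and surroundings:** the tip is back up and the gripper clear. A wider picture after the first press showed the tank, adapter and board unmoved. The screwdriver and bin were not in view, and I never took the arm near them.

**What did not agree or go to plan**
- **Depth of press:** the first press (held about 2.5 s) gave about 5.0 N, or roughly 2.3 mm by force, while the arm's travel suggested about 3.5 mm. I pressed again deeper, for about 2.7 s, ending at 5.3 to 6.1 N with a couple of early readings near 4.8 N. That is about 2.9 mm by force and 3.7 mm by travel. No reading passed 6.1 N, so it stayed well under the 16 N limit.
- **Joint limit:** early on the last joint ran up against its range (3.0299 of 3.03 rad) and tilted the tool about 9°. I corrected that to within 0.9° before touching the valve.
- **Grip width:** the gripper read about 13 mm on the 16 mm nut. I took this as pad compliance, since the picture showed the nut between the pads.

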